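# Show a studio-mate what to glaze, with what, and where

## Robot

A 6-joint arm with a two-finger parallel gripper is mounted at the origin on the work surface. World frame = base frame: x ahead of the robot, y to its left, z up, the work surface at z = 0. Lengths are in mm, angles in rad, forces in N, time in s.
With the tool pointing down it reaches from about 350 to 925 mm from the base axis. Payload 6.4 kg.
Tool frame: the origin (TCP) lies between the finger pads, 19 mm behind the fingertips; this is the grasp point; z points along the fingers, y is the line along which they close (so a half turn about z gives the same grasp; the last joint's range is limited). The gripper opens to 94 mm and grips with 3 to 60 N. Pads are 16 mm wide; open, the fingers measure 119 mm over their backs; the gripper's body (75 mm by 177 mm) begins 78 mm behind the grasp point.
Start: joints at [0.953, 0.245, 1.558, -0, 1.339, -0.174], TCP at [279.092, 587.045, 224.255] pointing down, gripper open.
Joint ranges: [-3.13, 3.13], [-1.02, 2.26], [0.13, 2.54], [-0.95, 4.09], [0.21, 2.88], [-2.74, 2.74]. Speed limits (rad/s): [2.57, 2.57, 3.14, 3.14, 3.14, 3.14].

## Interface

Orientations are given as a unit quaternion [x, y, z, w].
In Python, from bench import bot, cams, order gives the robot as it stands.
- The arm moves only by the tool send_rows, never from a script. Its argument "rows" is a list of rows, each a list of 3 entries, a list of its own where there are three numbers: the shift along the tool's x, y, z in cm, then the turn, a rotation vector about the tool's x, y, z in rad, then the opening, from 0 (shut) to 1 (fully open). A call has 1 to 8 rows; each row is the pose to reach, as a shift and turn from the pose commanded when the call began, along the tool's axes at that moment; what a row does not reach only later rows make up. A row lasts 1/8 s, in which the tool goes at most 62.5 mm and 10.7 degrees, less where a joint would pass 70% of its speed; a pose out of reach is approached as far as the arm can. A call with a gripper value outside its range is refused whole. The fingers move at their own pace and stop on an object; the grip force is fixed at half the most. Time passes only in rows, so rows that repeat a pose let the fingers close. It gives the time, the measured TCP pose, the force, the opening and the grip force at its end, in the units of the state.
- bot.state(): the state, without advancing time (a new reading comes with each control period).
- cams.get_image(name): name is "scene" or "side" or "wrist"; returns a dict with "pixels" (420x560x3 uint8, red, green, blue), "vertical_fov" (degrees; the focal length in pixels is half the picture's height over the tangent of half this angle, whatever the lens; pixels are square), "cx", "cy" (the principal point, pixels), "camera_from_world" (4x4, takes a point from world to camera coordinates). Camera axes: x right, y down, z forward; pixel columns grow to the right and rows downward; lengths in mm; the calibration is good to about 2 mm. A picture is of the moment at which its call begins. There is no depth.
- order.job_done(): hands the job in; it is judged then, once.
The state is a dict: "time_s": time; "joint_positions": joint angles; "qvel": joint speeds; "joint_efforts": joint torques, N m; "eef_pos": TCP position; "tcp_rot": TCP orientation; "wrist_force": force on the tool from outside, world axes, zero at the start; "ft_torque": the same for the moment, N m; "grip_width": finger opening in mm; "finger_force": force on a finger pad.
Only numpy, scipy, OpenCV 4.12 (cv2) and the standard library are available. Lean on these libraries where they do the work, as an engineer would, in place of code of your own. Each camera call takes 0.05 s, during which the arm holds its last target. There are 200 camera calls.

## Task

Show your studio-mate the next glazing job by pointing down from above with the fingertips: first at the lid of the short, wide glaze jar, then at the mouth of the clay mug (the pot with a handle), then at the middle of the round banding wheel; each time bring the fingertips to about 3 cm above the thing and hold still there for two seconds. Touch, move or lift nothing, keep the fingers high on the way and do not bring them down over any other pot or jar. Finish while still pointing at the middle of the wheel.

Things in the scene. Friction and masses are not known exactly. Their poses are not given: they have to be found in the camera images.
- wide_jar: Loose; stands anywhere around the wheel, at any turn, on the table (z = 0). Glaze jar, white plastic with a black screw lid, the short and wide one of three: 92 mm in diameter, 70 mm high with its lid. Origin: centre of its underside, z up.
- wide_jar_top (a point): Centre of the top of the wide jar's lid, 70 mm above its underside; z up.
- mug: Loose; stands anywhere around the wheel, at any turn, on the table (z = 0). Unglazed terracotta mug, the only pot with a handle: 80 mm in diameter, 90 mm high, open at the top, walls 4 mm; the handle sticks out about 35 mm on its own +y side. Origin: centre of its underside, z up.
- mug_rim (a point): Centre of the mug's open mouth, level with the rim, 90 mm above its underside; z up.
- wheel: Banding wheel: a fixed dark foot 120 mm across with a free-turning bare aluminium disc 180 mm in diameter, its flat top 60 mm above the table, empty; it stands near the middle of the work. Origin: centre of the underside of the foot, z up.
- wheel_middle (a point): Middle of the disc's top face, on the axis, 60 mm above the table; z up.
- tumbler: Loose; stands anywhere around the wheel, at any turn, on the table (z = 0). Terracotta tumbler without a handle, 76 mm in diameter, 95 mm high. Not to be pointed at. Origin: centre of its underside.
- tumbler_rim (a point): Centre of the tumbler's mouth, 95 mm above its underside.
- vase: Loose; stands anywhere around the wheel, at any turn, on the table (z = 0). Terracotta vase with a narrow neck, 84 mm in diameter, 165 mm high: the tallest loose thing. Not to be pointed at. Origin: centre of its underside.
- vase_rim (a point): Centre of the vase's mouth, 165 mm above its underside.
- tall_jar_a: Loose; stands anywhere around the wheel, at any turn, on the table (z = 0). Tall, narrow glaze jar, white with a black lid, 64 mm in diameter, 120 mm high. Not to be pointed at. Origin: centre of its underside.
- tall_jar_a_top (a point): Centre of the top of its lid, 120 mm above its underside.
- tall_jar_b: Loose; stands anywhere around the wheel, at any turn, on the table (z = 0). A second tall jar, the same as tall_jar_a. Not to be pointed at. Origin: centre of its underside.
- tall_jar_b_top (a point): Centre of the top of its lid, 120 mm above its underside.
- brush: Loose brush lying flat beyond the wheel, roughly crosswise (along y), under 40 mm high. Leave it alone. Origin: its underside.
- rib: Loose flat wooden rib (shaping tool) lying beyond the wheel, by the rolling pin, 50 by 100 by 8 mm. Leave it alone. Origin: centre of its underside.
Not all that is in view belongs to the job. Leave any pink look-alike of the mug alone.

How it is judged:
By the outcome, as a careful person would: the job done as asked, in the order asked, and still so for the second after the job is handed in, with the robot touching nothing.
It also fails if it takes over 58 s, if anything falls off the work surface, if the arm or the gripper's body presses on something with over 40 N, if the wrist force passes 120 N, or if a joint passes its speed limit or range.

## Working session

There is one attempt and no reset: what is moved stays moved. The work goes in short steps, Python scripts to look and compute and a tool call to move; the robot and the scene stay as the last step left them, time stands still between calls to the robot, and variables do not carry over. Pictures are saved under pics/ and viewed, at most 10 in all, crops included, and the job is handed in when it is done.

Besides the shell and the picture viewer there is one more tool, called after "Emit:" by a JSON object that holds its "fn" and its "kwargs", one argument or row to a line. send_rows: Moves the arm, as the interface text tells. Its arguments: {"type":"object","properties":{"rows":{"type":"array","items":{"type":"array"}}},"required":["rows"]}

```bash
mkdir -p pics
cat > h.py <<'E'
import numpy as np, cv2, pickle
def load(n): return pickle.load(open(f'pics/{n}.pkl','rb'))
def snap(n,tag=''):
    from bench import cams
    d=cams.get_image(n); pickle.dump(d,open(f'pics/{n}{tag}.pkl','wb'))
    cv2.imwrite(f'pics/{n}{tag}.png',d['pixels'][:,:,::-1]); return d
def K(d): return d['pixels'].shape[0]/2/np.tan(np.radians(d['vertical_fov']/2))
def onplane(d,u,v,z):
    T=np.array(d['camera_from_world']);R=T[:3,:3];c=-R.T@T[:3,3];f=K(d)
    r=R.T@np.array([(u-d['cx'])/f,(v-d['cy'])/f,1]); return c+r*(z-c[2])/r[2]
def proj(d,P):
    T=np.array(d['camera_from_world']);q=T[:3,:3]@np.asarray(P,float)+T[:3,3];f=K(d)
    return q[:2]/q[2]*f+[d['cx'],d['cy']]
E
python3 - <<'E'
from h import *
from bench import bot
for n in('scene','side'):
    d=snap(n);T=np.array(d['camera_from_world']);print(n,d['vertical_fov'],d['cx'],d['cy'],-T[:3,:3].T@T[:3,3])
a=[cv2.resize(cv2.imread(f'pics/{n}.png'),(800,600)) for n in('scene','side')]
for n,i in zip(('scene','side'),a): cv2.imwrite(f'pics/{n}_b.png',i)
s=bot.state();print({k:s[k] for k in('time_s','eef_pos','tcp_rot','grip_width')})
E
```

```text
scene 43.49405761620284 285.7433561224096 209.20741041163566 [1467.59600241  693.05982427 1334.95637634]
side 57.820021135267815 275.45581427504845 202.7674353840411 [ -25.93017177 -922.14374252  754.22818028]
{'time_s': 0.1, 'eef_pos': array([278.79819824, 586.62460989, 223.27455704]), 'tcp_rot': array([ 2.20079481e-01,  9.75481576e-01, -7.79970377e-04, -3.29319859e-04]), 'grip_width': 93.91100849372862}
```

View pics/scene_b.png

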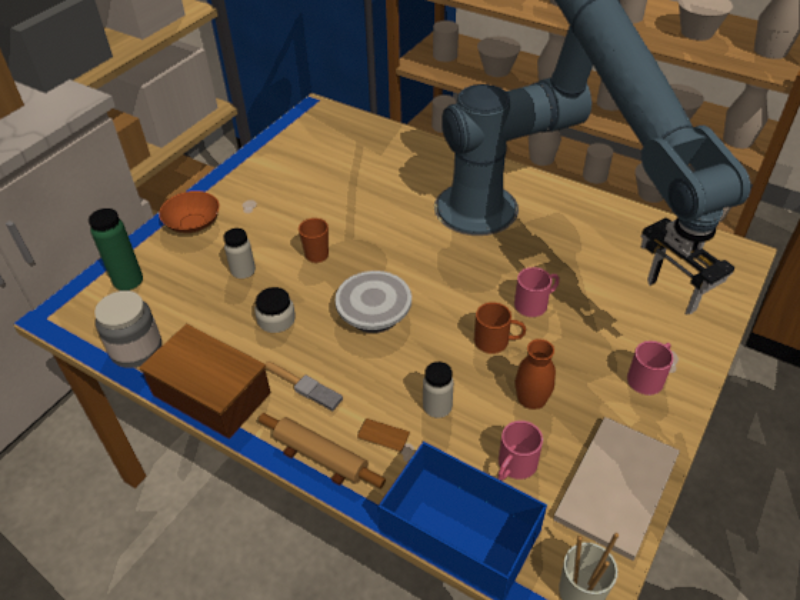

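View pics/side_b.png

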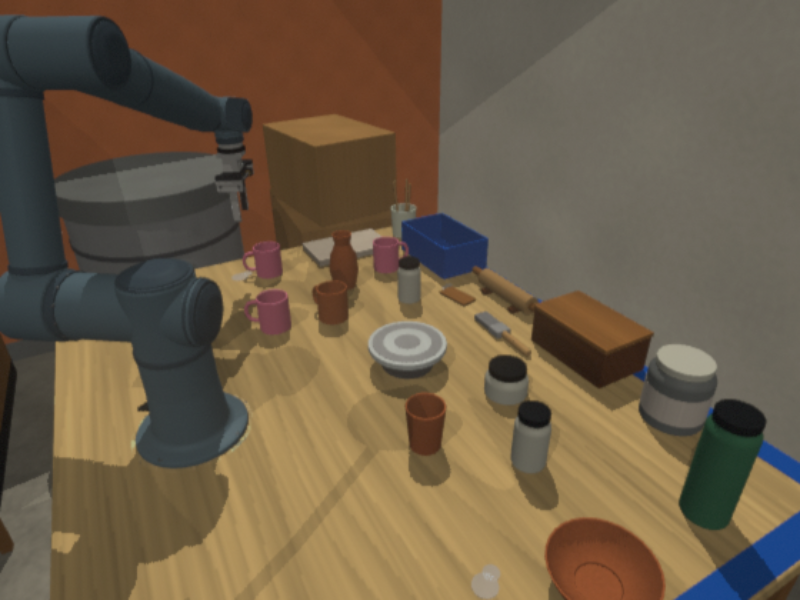

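The scene view shows the black-lidded short wide jar at (273,301), the wheel at (373,297) and the only terracotta pot with a handle at (493,313). The candidates I'm ruling out are three pink mugs at (533,280), (651,357) and (520,440), the tumbler at (314,228) and the tall jars at (238,240) and (438,375). A grey-lidded tub at (125,312) is also ruled out, because its lid isn't black. I'll confirm in an enlarged crop.

Run:
```python
from h import *
a=cv2.imread('pics/scene.png')[165:265,170:390]
cv2.imwrite('pics/c1.png',cv2.resize(a,None,fx=3.6,fy=3.6,interpolation=cv2.INTER_CUBIC))
b=cv2.imread('pics/side.png')[180:310,200:390]
cv2.imwrite('pics/c2.png',cv2.resize(b,None,fx=4,fy=4,interpolation=cv2.INTER_CUBIC))
```

```text
(no output)
```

View pics/c1.png

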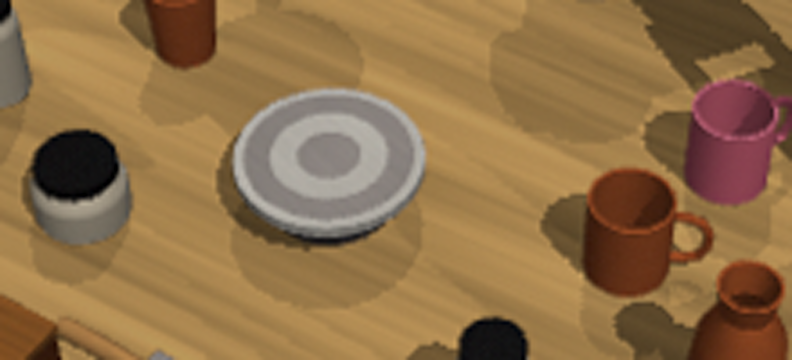

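View pics/c2.png

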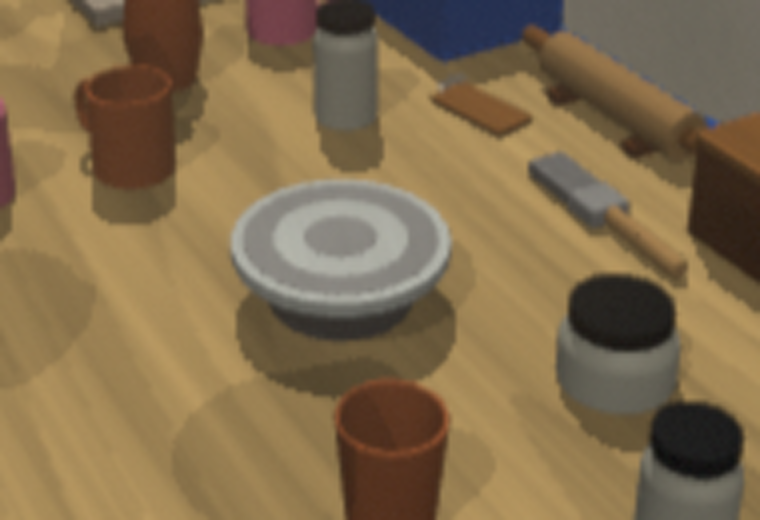

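The crops confirm the choice: lid-top centre is at (76,161) in the scene crop and (622,307) in the side crop. The wheel middle is at (329,156) and (341,237), and the handled terracotta mug's mouth is at (632,202) and (129,89).

Run:
```python
from h import *
from bench import bot
from scipy.spatial.transform import Rotation as Ro
s,d=load('scene'),load('side')
A=lambda p:(170+(p[0]+.5)/3.6-.5,165+(p[1]+.5)/3.6-.5)
B=lambda p:(200+(p[0]+.5)/4-.5,180+(p[1]+.5)/4-.5)
def tri(a,b):
    Ps=[K(c)*0 for c in (s,d)];M=[]
    for c in (s,d):
        f=K(c);M.append(np.array([[f,0,c['cx']],[0,f,c['cy']],[0,0,1]])@np.array(c['camera_from_world'])[:3])
    X=cv2.triangulatePoints(M[0],M[1],np.array(a,float),np.array(b,float)).ravel();return X[:3]/X[3]
for n,p,q,z in(('jar',(76,161),(622,307),70),('mug',(632,202),(129,89),90),('wheel',(329,156),(341,237),60)):
    a,b=A(p),B(q);print(n,onplane(s,*a,z)[:2].round(1),onplane(d,*b,z)[:2].round(1),'tri',tri(a,b).round(1))
# neighbours, approx (big-scale px/1.4286)
for n,u,v,z in(('vase',540,349,165),('pink1',533,277,90),('tallb',438,373,120),('talla',236,238,120),('tumbler',314,226,95),('pink2',651,350,90),('pink3',520,435,90),('box',205,360,90)):
    print(n,onplane(s,u*.7,v*.7,z)[:2].round())
print(Ro.from_quat(bot.state()['tcp_rot']).as_matrix().round(3))
```

```text
jar [ 612.  -214.8] [ 608.5 -219.7] tri [ 610.5 -216.8   67.4]
mug [413.6 255.8] [408.6 248.5] tri [410.8 254.6  86.6]
wheel [480.  -22.9] [480.1 -22. ] tri [480.  -22.6  60.3]
vase [511. 404.]
pink1 [258. 281.]
tallb [638. 242.]
talla [ 530. -383.]
tumbler [ 376. -265.]
pink2 [332. 590.]
pink3 [668. 443.]
box [ 840. -213.]
[[-0.903  0.429 -0.001]
 [ 0.429  0.903 -0.001]
 [ 0.    -0.002 -1.   ]]
```

Both views agree to within about 7 mm. I'll use jar (610,-217), mug (411,253) and wheel (480,-22). First I rise, then traverse high with the fingers shut.

Emit:
{"fn": "send_rows", "kwargs": {
  "rows": [
    [[0,0,-4],[0,0,0],0],
    [[-4,-3.6,-5],[0,0,0],0],
    [[-8,-7.2,-5],[0,0,0],0],
    [[-12,-10.9,-5],[0,0,0],0],
    [[-16,-14.5,-5],[0,0,0],0],
    [[-20,-18.1,-5],[0,0,0],0],
    [[-24,-21.7,-5],[0,0,0],0],
    [[-28,-25.4,-5],[0,0,0],0]
  ]
}}

```text
time_s: 1.1
eef_pos: [423.1, 235.8, 273.9]
tcp_rot: [0.22, 0.976, -0.0, -0.0]
wrist_force: [1.2, -0.5, 0.4]
grip_width: 17.3
finger_force: 0.0
```

Emit:
{"fn": "send_rows", "kwargs": {
  "rows": [
    [[-4,-3.6,0],[0,0,0],0],
    [[-8,-7.2,0],[0,0,0],0],
    [[-12,-10.9,0],[0,0,0],0],
    [[-16,-14.5,0],[0,0,0],0],
    [[-20,-18.1,0],[0,0,0],0],
    [[-24,-21.7,0],[0,0,0],0],
    [[-28,-25.4,0],[0,0,0],0],
    [[-28,-25.4,0],[0,0,0],0]
  ]
}}

```text
time_s: 2.1
eef_pos: [567.0, -115.0, 273.3]
tcp_rot: [0.222, 0.975, -0.0, -0.001]
wrist_force: [-0.8, 1.1, -0.8]
grip_width: 0.5
finger_force: 0.0
```

Emit:
{"fn": "send_rows", "kwargs": {
  "rows": [
    [[-4,-3.6,0],[0,0,0],0],
    [[-7,-6.2,0],[0,0,0],0],
    [[-8.3,-7.4,0],[0,0,0],0],
    [[-8.3,-7.4,3],[0,0,0],0],
    [[-8.3,-7.4,6],[0,0,0],0],
    [[-8.3,-7.4,6],[0,0,0],0]
  ]
}}

```text
time_s: 2.85
eef_pos: [608.2, -212.5, 211.2]
tcp_rot: [0.22, 0.976, 0.001, -0.003]
wrist_force: [0.3, 0.8, 0.3]
grip_width: 0.3
finger_force: 0.0
```

Run:
```python
from h import *
from bench import bot
a=[snap(n,'2') for n in('wrist','side')]
s=bot.state()['eef_pos'];print(s.round(1))
print([proj(a[0],p).round(1) for p in ([610,-217,70],[s[0],s[1],s[2]-19])],proj(a[1],[610,-217,70]),proj(a[1],s-[0,0,19]))
w=cv2.resize(a[0]['pixels'],(620,465));c=cv2.resize(a[1]['pixels'][150:330,300:420],(310,465))
cv2.imwrite('pics/w2.png',np.hstack([w[:,:480],c])[:,:,::-1])
```

```text
[ 610.1 -213.8  215.2]
[array([271.9, 214.7]), array([274.3, 268.9])] [354.95096225 255.74123989] [357.94153048 218.97306763]
```

View pics/w2.png

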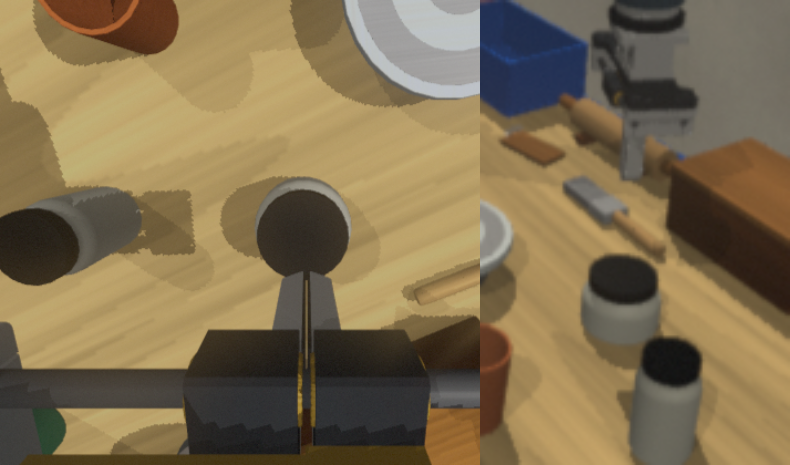

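The wrist view shows the lid centre at about (303,233) in the enlargement, with the fingertips just next to it. That puts it within about 4 mm of my estimate.

Run:
```python
from h import *
print(onplane(load('wrist2'),303*.903,233*.903,70))
```

```text
[ 606.90640289 -213.73584434   70.        ]
```

Emit:
{"fn": "send_rows", "kwargs": {
  "rows": [
    [[0,-0.2,3],[0,0,0],0],
    [[0,-0.2,6],[0,0,0],0],
    [[0,-0.2,8],[0,0,0],0],
    [[0,-0.2,9],[0,0,0],0],
    [[0,-0.2,9.6],[0,0,0],0],
    [[0,-0.2,9.6],[0,0,0],0],
    [[0,-0.2,9.6],[0,0,0],0],
    [[0,-0.2,9.6],[0,0,0],0]
  ]
}}

```text
time_s: 3.95
eef_pos: [609.4, -216.7, 119.0]
tcp_rot: [0.22, 0.975, -0.0, 0.001]
wrist_force: [0.5, -0.1, 0.1]
grip_width: 0.3
finger_force: 0.0
```

Emit:
{"fn": "send_rows", "kwargs": {
  "rows": [
    [[0,0,0],[0,0,0],0],
    [[0,0,0],[0,0,0],0],
    [[0,0,0],[0,0,0],0],
    [[0,0,0],[0,0,0],0],
    [[0,0,0],[0,0,0],0],
    [[0,0,0],[0,0,0],0],
    [[0,0,0],[0,0,0],0],
    [[0,0,0],[0,0,0],0]
  ]
}}

```text
time_s: 4.95
eef_pos: [609.1, -216.5, 118.3]
tcp_rot: [0.22, 0.975, -0.0, 0.0]
wrist_force: [0.3, 0.2, 0.3]
grip_width: 0.3
finger_force: 0.0
```

Emit:
{"fn": "send_rows", "kwargs": {
  "rows": [
    [[0,0,0],[0,0,0],0],
    [[0,0,0],[0,0,0],0],
    [[0,0,0],[0,0,0],0],
    [[0,0,0],[0,0,0],0],
    [[0,0,0],[0,0,0],0],
    [[0,0,0],[0,0,0],0],
    [[0,0,0],[0,0,0],0],
    [[0,0,0],[0,0,0],0]
  ]
}}

```text
time_s: 5.95
eef_pos: [609.0, -216.4, 118.2]
tcp_rot: [0.22, 0.975, 0.0, -0.0]
wrist_force: [-0.3, -0.3, -0.6]
grip_width: 0.4
finger_force: 0.0
```

Emit:
{"fn": "send_rows", "kwargs": {
  "rows": [
    [[0,0,0],[0,0,0],0],
    [[0,0,0],[0,0,0],0],
    [[0,0,0],[0,0,0],0],
    [[0,0,0],[0,0,0],0],
    [[0,0,0],[0,0,0],0],
    [[0,0,0],[0,0,0],0],
    [[0,0,0],[0,0,0],0],
    [[0,0,0],[0,0,0],0]
  ]
}}

```text
time_s: 6.95
eef_pos: [609.0, -216.5, 118.2]
tcp_rot: [0.22, 0.975, -0.0, -0.0]
wrist_force: [0.5, 0.4, 0.4]
grip_width: 0.3
finger_force: 0.0
```

The jar was held for 3 s. Next I rise and go over to the mug.

Emit:
{"fn": "send_rows", "kwargs": {
  "rows": [
    [[0,0,-5],[0,0,0],0],
    [[0,0,-10],[0,0,0],0],
    [[0,0,-15],[0,0,0],0],
    [[3,2.7,-15.5],[0,0,0],0],
    [[7,6.3,-15.5],[0,0,0],0],
    [[11,9.8,-15.5],[0,0,0],0],
    [[15,13.4,-15.5],[0,0,0],0],
    [[19,17,-15.5],[0,0,0],0]
  ]
}}

```text
time_s: 7.95
eef_pos: [509.6, 20.1, 273.4]
tcp_rot: [0.22, 0.975, 0.0, 0.0]
wrist_force: [0.4, 1.2, -0.2]
grip_width: 0.6
finger_force: 0.0
```

Emit:
{"fn": "send_rows", "kwargs": {
  "rows": [
    [[4,3.6,0],[0,0,0],0],
    [[8,7.2,0],[0,0,0],0],
    [[12,10.7,0],[0,0,0],0],
    [[15,13.4,0],[0,0,0],0],
    [[17.5,15.7,0],[0,0,0],0],
    [[19,17,0],[0,0,0],0],
    [[19,17,3],[0,0,0],0],
    [[19,17,3],[0,0,0],0]
  ]
}}

```text
time_s: 8.95
eef_pos: [410.3, 253.5, 241.2]
tcp_rot: [0.22, 0.976, -0.001, -0.002]
wrist_force: [0.3, -0.3, 0.0]
grip_width: 0.2
finger_force: 0.0
```

Run:
```python
from h import *
from bench import bot
a=snap('wrist','3')
s=bot.state()['eef_pos'];print(s.round(1),proj(a,[411,253,90])*1.42857,proj(a,s-[0,0,19])*1.42857)
cv2.imwrite('pics/w3.png',cv2.resize(a['pixels'],(800,600))[:,:,::-1])
```

```text
[411.3 253.6 242.7] [394.11000973 298.41177611] [394.32250733 378.24653678]
```

View pics/w3.png

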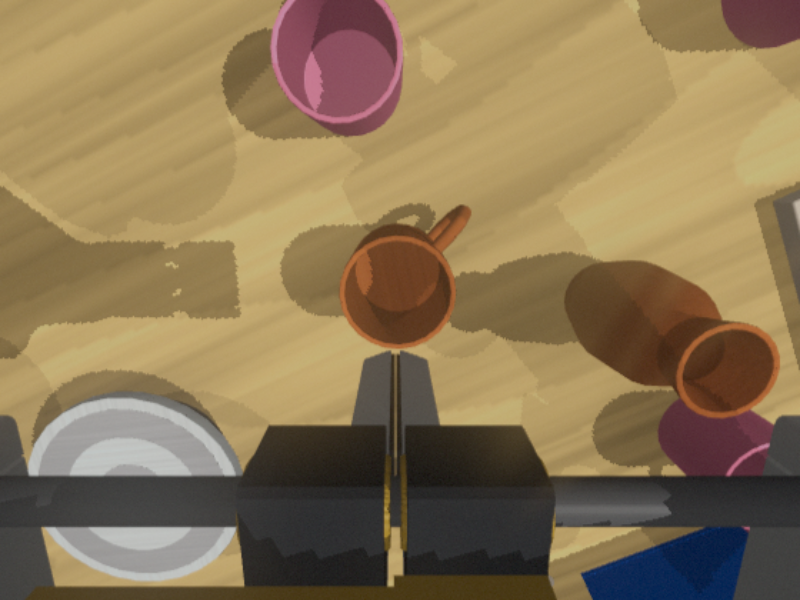

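The wrist view has the mug's mouth centred at about (398,291) against a predicted (394,298), and the handle confirms it's the mug. The fix is about 2 mm. The vase at (727,368) and the pink mug at (338,60) are both clear, so I go down.

Emit:
{"fn": "send_rows", "kwargs": {
  "rows": [
    [[0.2,0,3],[0,0,0],0],
    [[0.2,0,6],[0,0,0],0],
    [[0.2,0,8.5],[0,0,0],0],
    [[0.2,0,9.7],[0,0,0],0],
    [[0.2,0,10.3],[0,0,0],0],
    [[0.2,0,10.3],[0,0,0],0],
    [[0.2,0,10.3],[0,0,0],0],
    [[0.2,0,10.3],[0,0,0],0]
  ]
}}

```text
time_s: 10.0
eef_pos: [410.5, 254.8, 141.0]
tcp_rot: [0.22, 0.975, 0.0, 0.001]
wrist_force: [-0.2, 0.4, -0.3]
grip_width: 0.5
finger_force: 0.0
```

Emit:
{"fn": "send_rows", "kwargs": {
  "rows": [
    [[0,0,0],[0,0,0],0],
    [[0,0,0],[0,0,0],0],
    [[0,0,0],[0,0,0],0],
    [[0,0,0],[0,0,0],0],
    [[0,0,0],[0,0,0],0],
    [[0,0,0],[0,0,0],0],
    [[0,0,0],[0,0,0],0],
    [[0,0,0],[0,0,0],0]
  ]
}}

```text
time_s: 11.0
eef_pos: [410.1, 254.6, 140.3]
tcp_rot: [0.22, 0.975, 0.0, 0.0]
wrist_force: [0.2, -0.1, 0.1]
grip_width: 0.5
finger_force: 0.0
```

Emit:
{"fn": "send_rows", "kwargs": {
  "rows": [
    [[0,0,0],[0,0,0],0],
    [[0,0,0],[0,0,0],0],
    [[0,0,0],[0,0,0],0],
    [[0,0,0],[0,0,0],0],
    [[0,0,0],[0,0,0],0],
    [[0,0,0],[0,0,0],0],
    [[0,0,0],[0,0,0],0],
    [[0,0,0],[0,0,0],0]
  ]
}}

```text
time_s: 12.0
eef_pos: [410.1, 254.6, 140.3]
tcp_rot: [0.22, 0.975, 0.0, 0.0]
wrist_force: [0.7, 0.5, -0.1]
grip_width: 0.7
finger_force: 0.0
```

Emit:
{"fn": "send_rows", "kwargs": {
  "rows": [
    [[0,0,0],[0,0,0],0],
    [[0,0,0],[0,0,0],0],
    [[0,0,0],[0,0,0],0],
    [[0,0,0],[0,0,0],0],
    [[0,0,0],[0,0,0],0],
    [[0,0,0],[0,0,0],0],
    [[0,0,0],[0,0,0],0],
    [[0,0,0],[0,0,0],0]
  ]
}}

```text
time_s: 13.0
eef_pos: [410.0, 254.6, 140.2]
tcp_rot: [0.22, 0.975, 0.0, -0.0]
wrist_force: [0.0, 0.0, 0.5]
grip_width: 0.4
finger_force: 0.0
```

The mug was held for 3 s at 31 mm. The wheel is next.

Emit:
{"fn": "send_rows", "kwargs": {
  "rows": [
    [[0,0,-5],[0,0,0],0],
    [[0,0,-10],[0,0,0],0],
    [[0,0,-13],[0,0,0],0],
    [[-3,-3.6,-13.5],[0,0,0],0],
    [[-6.5,-7.9,-13.5],[0,0,0],0],
    [[-10,-12.1,-13.5],[0,0,0],0],
    [[-13.5,-16.3,-13.5],[0,0,0],0],
    [[-16.5,-20,-13.5],[0,0,0],0]
  ]
}}

```text
time_s: 14.0
eef_pos: [473.4, 1.2, 275.4]
tcp_rot: [0.22, 0.975, 0.0, 0.0]
wrist_force: [0.7, -0.5, -0.6]
grip_width: 0.5
finger_force: 0.0
```

Emit:
{"fn": "send_rows", "kwargs": {
  "rows": [
    [[-1.7,-2,0],[0,0,0],0],
    [[-1.7,-2,0],[0,0,0],0],
    [[-1.7,-2,4],[0,0,0],0],
    [[-1.7,-2,8],[0,0,0],0],
    [[-1.7,-2,12],[0,0,0],0],
    [[-1.7,-2,15],[0,0,0],0],
    [[-1.7,-2,16.5],[0,0,0],0],
    [[-1.7,-2,16.5],[0,0,0],0]
  ]
}}

```text
time_s: 15.0
eef_pos: [479.5, -21.5, 109.8]
tcp_rot: [0.22, 0.976, 0.0, -0.001]
wrist_force: [0.4, 0.4, 0.2]
grip_width: 0.8
finger_force: 0.0
```

Emit:
{"fn": "send_rows", "kwargs": {
  "rows": [
    [[0,0,0],[0,0,0],0],
    [[0,0,0],[0,0,0],0],
    [[0,0,0],[0,0,0],0],
    [[0,0,0],[0,0,0],0],
    [[0,0,0],[0,0,0],0],
    [[0,0,0],[0,0,0],0],
    [[0,0,0],[0,0,0],0],
    [[0,0,0],[0,0,0],0]
  ]
}}

```text
time_s: 16.0
eef_pos: [479.9, -22.2, 110.2]
tcp_rot: [0.22, 0.975, -0.0, -0.0]
wrist_force: [1.0, 0.2, 0.9]
grip_width: 0.7
finger_force: 0.0
```

Run:
```python
from h import *
a=[snap(n,'4')['pixels'] for n in('scene','side')]
cv2.imwrite('pics/f4.png',np.hstack([cv2.resize(a[0][150:290,180:340],(400,350)),cv2.resize(a[1][170:310,220:380],(400,350))])[:,:,::-1])
```

```text
(no output)
```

View pics/f4.png

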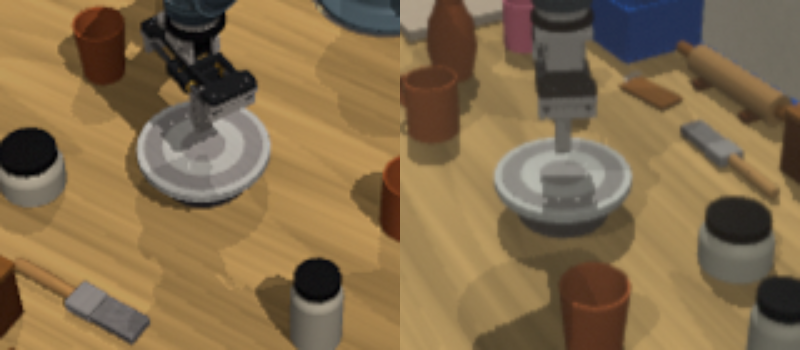

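Both views show the fingertips over the middle of the wheel, near (203,130) and (563,150), clear of the disc, and nothing has moved. I'll finish the hold and hand in.

Emit:
{"fn": "send_rows", "kwargs": {
  "rows": [
    [[0,0,0],[0,0,0],0],
    [[0,0,0],[0,0,0],0],
    [[0,0,0],[0,0,0],0],
    [[0,0,0],[0,0,0],0],
    [[0,0,0],[0,0,0],0],
    [[0,0,0],[0,0,0],0],
    [[0,0,0],[0,0,0],0],
    [[0,0,0],[0,0,0],0]
  ]
}}

```text
time_s: 17.1
eef_pos: [480.0, -22.2, 110.3]
tcp_rot: [0.22, 0.975, -0.0, 0.0]
wrist_force: [0.3, 0.2, 1.0]
grip_width: 0.8
finger_force: 0.0
```

Emit:
{"fn": "send_rows", "kwargs": {
  "rows": [
    [[0,0,0],[0,0,0],0],
    [[0,0,0],[0,0,0],0],
    [[0,0,0],[0,0,0],0],
    [[0,0,0],[0,0,0],0],
    [[0,0,0],[0,0,0],0],
    [[0,0,0],[0,0,0],0],
    [[0,0,0],[0,0,0],0],
    [[0,0,0],[0,0,0],0]
  ]
}}

```text
time_s: 18.1
eef_pos: [480.0, -22.2, 110.3]
tcp_rot: [0.22, 0.975, -0.0, 0.0]
wrist_force: [0.1, -0.3, 0.2]
grip_width: 0.9
finger_force: 0.0
```

```bash
python3 -c "
from bench import order
print(order.job_done())"
```

```text
the job is handed in; nothing more can be done
None
```

I pointed at the wide jar's lid, the mug's mouth and the wheel's middle in that order, about 3 cm above each for 3 s, touched nothing by the force readings, and handed the job in at about 18 s still over the wheel; no verdict was returned.

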